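Clamp a steel bar with a hex key

ROBOT

A 6-joint arm with a two-finger parallel gripper is mounted at the origin on the work surface. World frame = base frame: x ahead of the robot, y to its left, z up, the work surface at z = 0. Lengths are in m, angles in rad, forces in N, time in s.
With the tool pointing down it reaches from about 0.325 to 0.85 m from the base axis. Payload 15.5 kg.
Tool frame: the origin (TCP) lies between the finger pads; the fingertips stand 11 mm ahead of it and the grasp point (between the pads) lies 8 mm behind it (env.finger_overhang is the distance from the TCP to the fingertips, in m); x points along the fingers, z is the direction in which the jaws open and shut, and the axes are right-handed (so a half turn about x gives the same grasp; the last joint's range is limited). The gripper opens to 91 mm and grips with 3 to 60 N. Pads are 32 mm wide; open, the fingers measure 118 mm over their backs; the gripper's body (76 mm by 178 mm) begins 60 mm behind the grasp point.
Start: joints at [-1.391, 0.494, 1.345, -0, 1.302, -0.096], TCP at [0.17, -0.601, 0.225] pointing down, gripper open.
Joint ranges: [-2.91, 2.91], [-0.82, 2.16], [0.22, 2.67], [-1.22, 4.37], [0.12, 2.79], [-3.08, 3.08]. Speed limits (rad/s): [1.89, 1.89, 2.57, 3.01, 3.01, 3.01].

INTERFACE

Orientations are given as [roll, pitch, yaw] about the fixed x, y, z axes, in that order (R = Rz(yaw) Ry(pitch) Rx(roll)).
In Python, from rig import env gives the robot as it stands.
- The arm moves only by the tool arm_command, never from a script. Its argument "rows" is a list of rows, each an object with "delta_pos": the shift along the tool's x, y, z in units of 0.2 m (1.0 is 0.2 m), a list of three; "turn": the turn about the tool's x in units of 90 degrees (1.0 is 90 degrees); "hand": the gripper command: -1 is fully open, 1 is shut, values between are in proportion. A call has 1 to 10 rows; each row shifts and turns the commanded pose from where the row before left it, along the tool's axes as they then stand; what a row does not reach is not made up. A row lasts 1/8 s, in which the tool goes at most 62.5 mm and 10.7 degrees, less where a joint would pass 70% of its speed; a pose out of reach is approached as far as the arm can. A call with a number of a shift or a turn outside -1 to 1 is refused whole. A call with a gripper value outside its range is refused whole. The fingers move at their own pace and stop on an object; "grip_force" is the grip in N (left out, the last holds). Time passes only in rows, so rows that do not move let the fingers close. It gives the time, the measured TCP pose, the force and the opening at its end, in the units of the state.
- env.get_obs(): the state, without advancing time (a new reading comes with each control period).
- env.read_camera(name): name is "side" or "top"; returns a dict with "image" (384x512x3 uint8, red, green, blue), "fx", "fy", "cx", "cy" (pixels), "dist_coeffs" ([k1, k2, p1, p2, k3] as OpenCV has them; the pictures are not rectified), "T" (4x4, takes a point from camera to world coordinates). Camera axes: x right, y up, looking along -z (the intrinsics and any distortion apply to the point x, -y, -z); pixel columns grow to the right and rows downward; lengths in m; the calibration is good to about 2 mm. A picture is of the moment at which its call begins. There is no depth.
- env.close_job(): hands the job in, once; it reports no verdict.
Trained networks look in a picture, given as the dict that the camera call returned (one of the last four; its "shot" number tells which), for a name from the list of things; names that differ only in an ending like _2 or _b are one class to them, and where a whole thing is asked for, a point or a joint stands for the part that bears it (a point fixed in the world has none). Each returns a list of dicts, best first, with "confidence" (0 to 1); they miss things now and then, are a little off and sometimes report something else, mostly with a low value. They report only what shows in the picture. A call takes as long as a camera call. They do not tell look-alikes from the thing itself.
- env.find_in(picture, thing): "centre" ([column, row] as shares, 0 to 1, of the picture: columns of its width, rows of its height, amid what is visible of it).
The state is a dict: "time": time; "joints": joint angles; "joint_vel": joint speeds; "joint_torque": joint torques, N m; "tool_pos": TCP position; "orientation": TCP orientation; "contact_force": force on the tool from outside, world axes, zero at the start; "torque": the same for the moment, N m; "finger_gap": opening from 0.0 (shut) to 1.0 (fully open).
Only numpy, scipy, OpenCV 4.12 (cv2) and the standard library are available. Lean on these libraries where they do the work, as an engineer would, in place of code of your own. Each camera call takes 0.05 s, during which the arm holds its last target.

TASK

The steel bar in the blue clamp is still loose: take the red T-handled hex key from its wooden stand, feel it fully home into the clamp's socket screw with light pressure, and only then turn clockwise until the jaw holds the bar firmly against the fence, as tight as a firm twist of the fingers and no more. Then pull the key out and set it back in the stand, sunk to its flange, leaving everything else where it lies.

Things in the scene. Friction and masses are not known exactly. Their poses are not given: they have to be found in the camera images.
- key_grip (a point): Middle, half-way up, of the red handle bar (110 long, 16 wide, 22 high mm) of the hex key (0.3 kg), upright in its stand at first. x along the bar, y across it (grip across the 16 mm), z up the shank. Below it: 11 mm of bar, 16 mm of neck 20 mm wide, a flange 36 mm across (6 mm thick, underside 33 mm below this point), then the steel hex shank.
- key_tip (a point): Centre of the end of the key's shank, 99 mm below key_grip on the key's axis; z up the shank. The shank is a hexagon 17 mm across flats (two flats face along the handle bar), 66 mm long from the tip to the flange; its last 6 mm are a round nose tapering to 10 mm diameter.
- socket_mouth (a point): Centre of the rim of the hex socket in the clamp's steel screw (head 34 mm wide), on its upright axis. Socket 17.8 mm across flats, plain flat rim, 18 mm deep. These axes are the clamp's and do NOT show how the hexagon is turned: that angle is unknown, find the flats by feel (the key fits every 60 degrees, play 6 degrees either way). Keep key on screw below 35 N until home.
- socket_floor (a point): Centre of the socket's floor, 18 mm below socket_mouth; z up. The key is home when its tip rests here. Turning the screw clockwise from above drives the jaw to the fence, 6 mm per radian: 0.25 to 0.95 rad until the bar meets the fence, then the sprung jaw gives 32 N per mm. Held still, the twist felt at the wrist is under 0.06 N m while it runs, 0.12 to 0.2 when firm, too tight past 0.25.
- fence_face (a point): Middle of the fence's inner face, against which the bar is clamped; y of this frame points from the screw to the fence, z up. It lies 16 mm above the clamp's base plate.
- clamp: Blue and dark steel cam clamp, fixed to the table: base plate 130 x 230 x 14 mm, blue fence 36 mm high at its +y end, blue housing 84 x 84 mm and 34 mm high with the socket screw 56 mm from the middle towards -y. Origin: underside centre of the base plate. It carries the screw and the jaw.
- jaw: Bright steel sliding jaw of the clamp, 84 x 22 x 28 mm, moved only by the screw. Origin: on the base plate, under the middle of its front face (the face towards the bar); y towards the bar and the fence.
- bar: Dark steel bar 150 x 30 x 24 mm, 0.8 kg, lying loose between the jaw and the fence on the clamp's base plate. Origin: centre of its underside. Moved only by the jaw.
- stand_hole (a point): Centre of the mouth of the round hole in the top of the wooden stand (block 80 x 80 x 75 mm, fixed). The hole is 24 mm wide with a 3 mm chamfer, 70 mm deep; z up. With the key in it, the flange rests on the block's top, so the key's tip is 66 mm below this point and key_grip 33 mm above it.
- hammer: Hammer lying on the table, a bystander; origin at its underside.
- wrench: Steel spanner lying on the table, a bystander; origin at its underside.
- file: Flat file with wooden handle, about 300 mm long and 24 mm high, a bystander; origin at its underside.
- offcut: Pale wood offcut 140 x 60 x 40 mm, a bystander; origin: underside centre.
- oil_can: Green can 60 mm across, 110 mm high, a bystander; origin: underside centre.
- collar: Steel shaft collar 52 mm across, 18 mm high, a bystander; origin: underside centre.
- spare_bar: Second dark steel bar 150 x 30 x 24 mm lying on the bare table, a bystander; origin: underside centre.
Things that resemble listed ones, but are neither listed nor needed, are in the scene too. Leave any turquoise or white look-alike of the bar alone.

How it is judged:
On the way, in this order (a step that is already met when the one before it is completed fails the run):
1. the key is fully home in the socket while the bar is not yet clamped (z of key_tip in the frame of socket_floor below 0.003 m and horizontal distance between key_tip and socket_floor below 0.003 m and angle between the z axis of key_tip and the z axis of socket_floor, either way round below 0.07 rad and contact force between jaw and bar below 2 N), for 0.2 s.
2. with the key still home, the jaw clamps the bar against the fence (z of key_tip in the frame of socket_floor below 0.003 m and horizontal distance between key_tip and socket_floor below 0.003 m and angle between the z axis of key_tip and the z axis of socket_floor, either way round below 0.07 rad and contact force between jaw and bar above 8 N and y of bar in the frame of fence_face above -0.0165 m), for 0.2 s.
At the end, for the whole second after the job is handed in: The jaw presses the bar with over 8 N, the bar flush to the fence (its centre line at most 16.5 mm from the face), at rest; the key stands released in the stand, upright within 0.1 rad, tip within 4 mm of the hole's axis and at least 62 mm below the mouth (66 mm is sunk to the flange) (contact force between jaw and bar above 8 N and y of bar in the frame of fence_face above -0.0165 m and horizontal distance between key_tip and stand_hole below 0.004 m and z of key_tip in the frame of stand_hole below -0.062 m and angle between key_tip's own z axis and vertical below 0.1 rad and linear speed of each of bar, jaw below 0.03 m/s); the robot touches nothing.
It fails at once if the key is pressed on the clamp with more than 35 N while it is not home (tip more than 4 mm above the socket floor) (contact force between key and clamp above 35 N and z of key_tip in the frame of socket_floor above 0.004 m).
It fails at once if the screw is turned on, its jaw already more than 1.2 mm from its start, while the key is not fully home (tip more than 4 mm above the socket floor) (distance of jaw from where it was at the start of the episode above 0.0012 m and linear speed of jaw above 0.0008 m/s and z of key_tip in the frame of socket_floor above 0.004 m).
It fails at once if the clamp is overtightened: jaw on bar with more than 55 N (contact force between jaw and bar above 55 N).
It fails at once if the bar or the jaw is pushed by hand (contact force between the arm and bar above 1 N or contact force between the arm and jaw above 1 N).
It fails at once if a bystander is moved by more than 30 mm (distance of any of hammer, wrench, file, offcut, oil_can, collar, spare_bar from where it was at the start of the episode above 0.03 m).
It also fails if it takes over 72 s, if anything falls off the work surface, if the arm or the gripper's body presses on something with over 40 N, if the wrist force passes 120 N, or if a joint passes its speed limit or range.

## Working session

There is one attempt and no reset: what is moved stays moved. The work goes in short steps, Python scripts to look and compute and a tool call to move; the robot and the scene stay as the last step left them, time stands still between calls to the robot, and variables do not carry over. Pictures are saved under pics/ and viewed, and the job is handed in when it is done.

Besides the shell and the picture viewer there is one more tool, called after "Request:" as a command line: name --argument value ..., lists and objects as JSON in quotes. arm_command: Moves the arm, as the interface text tells. Its arguments: {"type":"object","properties":{"rows":{"type":"array","items":{"type":"object","properties":{"delta_pos":{"type":"array","items":{"type":"number","minimum":-1,"maximum":1}},"turn":{"type":"number","minimum":-1,"maximum":1},"hand":{"type":"number"}}}},"grip_force":{"type":"number"}},"required":["rows"]}

```bash
mkdir -p pics; ls; cat > h.py <<'E'
import numpy as np, cv2
from rig import env
def K(p): return np.array([[p['fx'],0,p['cx']],[0,p['fy'],p['cy']],[0,0,1.]])
def ray(p,uv):
    n=cv2.undistortPoints(np.array([[uv]],float),K(p),np.array(p['dist_coeffs'],float))[0,0]
    T=np.array(p['T']); d=T[:3,:3]@np.array([n[0],-n[1],-1.]); return T[:3,3],d
def atz(p,uv,z):
    o,d=ray(p,uv); return o+d*(z-o[2])/d[2]
def proj(p,X):
    T=np.array(p['T']); X=np.atleast_2d(X); c=(X-T[:3,3])@T[:3,:3]; c=c*[1,-1,-1]
    return cv2.projectPoints(c,np.zeros(3),np.zeros(3),K(p),np.array(p['dist_coeffs'],float))[0][:,0]
def tri(p,u,q,v):
    o1,d1=ray(p,u);o2,d2=ray(q,v);d1=d1/np.linalg.norm(d1);d2=d2/np.linalg.norm(d2)
    A=np.stack([d1,-d2],1);s=np.linalg.lstsq(A,o2-o1,rcond=None)[0]
    a=o1+s[0]*d1;b=o2+s[1]*d2
    return (a+b)/2,np.linalg.norm(a-b)
def save(p,n): cv2.imwrite(n,p['image'][:,:,::-1])
E
python3 - <<'E'
from h import *
print(env.get_obs())
P={n:env.read_camera(n) for n in('top','side')}
for n,p in P.items():
    save(p,f'pics/{n}0.png'); print(n,p['fx'],np.array(p['T']).round(3).tolist(),p['dist_coeffs'])
    for t in 'key_grip socket_mouth stand_hole clamp jaw bar fence_face oil_can file'.split():
        print(n,t,[((np.array(d['centre'])*[512,384]).round(1).tolist(),round(d['confidence'],2)) for d in env.find_in(p,t)][:3])
import pickle; pickle.dump(P,open('P0.pkl','wb'))
E
```

```text
pics
{'time': 0.0, 'joints': array([-1.39049277e+00,  4.94201807e-01,  1.34613555e+00, -1.92163484e-05,
        1.30247367e+00, -9.55287269e-02]), 'joint_vel': array([ 1.68105589e-03, -1.39359039e-03,  4.61715839e-05, -2.95571644e-05,
        2.61158666e-03, -6.16477011e-04]), 'joint_torque': array([ 1.24681050e-03, -8.78809333e+01, -3.81849253e+01,  7.09002558e-02,
        5.32990065e-02, -5.43337774e-05]), 'tool_pos': array([ 0.17013182, -0.60102196,  0.22432517]), 'orientation': array([3.06126538, 1.56957781, 1.76630644]), 'contact_force': array([-0.08727352, -0.07239673, -0.25235229]), 'torque': array([-0.01122489, -0.03965228, -0.0083269 ]), 'finger_gap': 0.9977110598171707}
top 399.99418888453795 [[-0.012, 0.995, -0.099, 0.389], [-1.0, -0.013, -0.009, -0.013], [-0.011, 0.099, 0.995, 1.278], [0.0, 0.0, 0.0, 1.0]] [0.00166605 0.         0.         0.         0.        ]
top key_grip [([309.5, 204.2], 0.73)]
top socket_mouth [([229.6, 185.6], 0.83)]
top stand_hole [([302.8, 206.2], 0.79)]
top clamp [([216.0, 120.2], 0.71), ([227.2, 187.4], 0.64)]
top jaw [([209.6, 185.7], 0.45)]
top bar [([146.6, 203.1], 0.88), ([162.5, 292.5], 0.82), ([202.5, 189.3], 0.77)]
top fence_face []
top oil_can [([150.7, 158.0], 0.88)]
top file [([367.7, 227.5], 0.58)]
side 347.5419995278104 [[-0.993, 0.079, -0.091, 0.414], [-0.121, -0.617, 0.777, 0.727], [0.005, 0.783, 0.622, 0.668], [0.0, 0.0, 0.0, 1.0]] [0.00447317 0.         0.         0.         0.        ]
side key_grip [([269.3, 154.3], 0.57), ([226.5, 238.4], 0.27)]
side socket_mouth [([229.2, 236.7], 0.6)]
side stand_hole [([264.9, 172.4], 0.92), ([289.9, 153.5], 0.34)]
side clamp [([230.2, 234.3], 0.89), ([166.8, 292.3], 0.44)]
side jaw [([229.0, 240.7], 0.54)]
side bar [([363.6, 316.5], 0.85), ([228.2, 245.4], 0.83), ([307.5, 256.4], 0.68)]
side fence_face [([230.3, 234.9], 0.96)]
side oil_can [([168.8, 291.5], 0.65)]
side file []
```

```bash
python3 - <<'E'
from h import *
import pickle; P=pickle.load(open('P0.pkl','rb'))
t=P['top']['image'];s=P['side']['image']
cv2.imwrite('pics/t1.png',cv2.resize(t[90:290,100:420],None,fx=2.5,fy=2.5,interpolation=2)[:,:,::-1])
cv2.imwrite('pics/s1.png',cv2.resize(s[100:340,130:430],None,fx=2.5,fy=2.5,interpolation=2)[:,:,::-1])
E
```

```text
(no output)
```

View pics/t1.png

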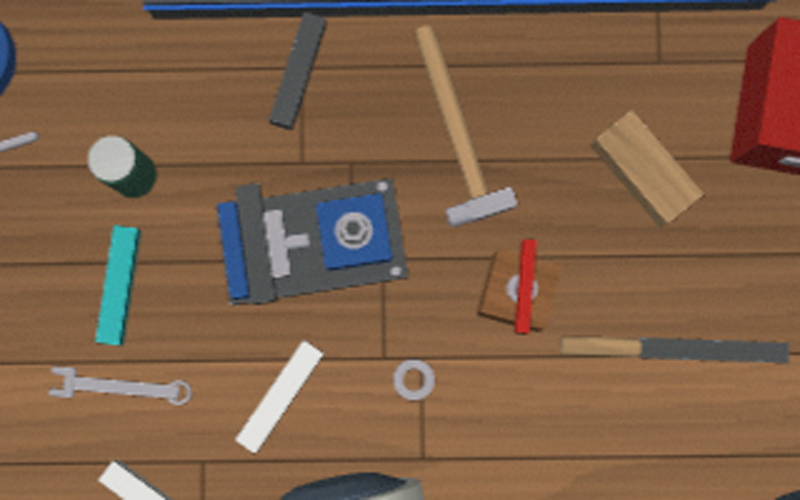

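View pics/s1.png

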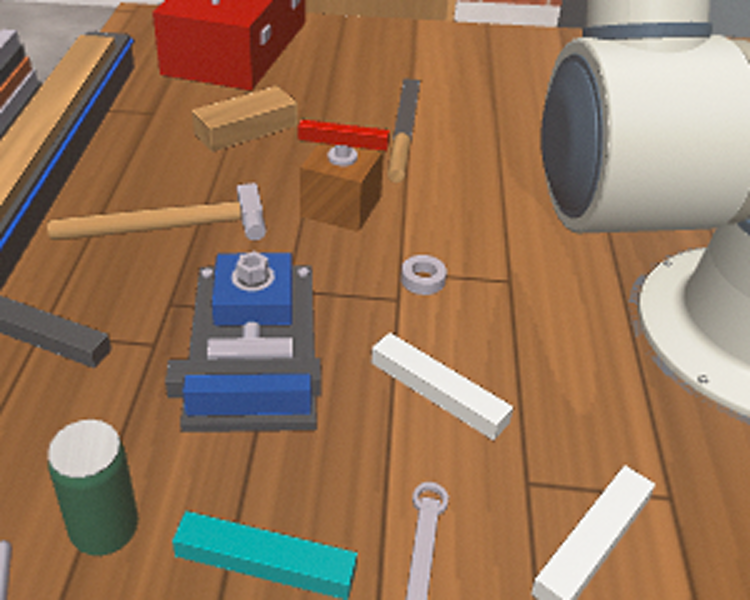

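View pics/top0.png

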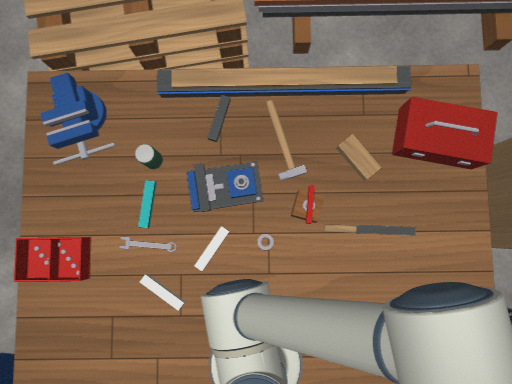

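```bash
python3 - <<'E'
from h import *
import pickle; P=pickle.load(open('P0.pkl','rb'))
t,s=P['top'],P['side']
def redrect(p,box):
    x0,y0,x1,y1=box;im=p['image'][y0:y1,x0:x1].astype(int)
    m=((im[...,0]>120)&(im[...,1]<60)&(im[...,2]<60)).astype(np.uint8)
    pts=np.argwhere(m)[:,::-1]+[x0,y0]
    return cv2.minAreaRect(pts.astype(np.float32)),pts.mean(0)
for p,b in((t,(295,175,325,232)),(s,(240,140,300,165))): print(redrect(p,b))
rt=redrect(t,(295,175,325,232))
box=cv2.boxPoints(rt[0])
for z in(.119,.108):
  print([atz(t,c,z).round(4)[:2].tolist() for c in box], atz(t,rt[1],z).round(4))
r=redrect(s,(240,140,300,165))
print('grip tri',tri(t,rt[1],s,r[1]))
print('mouth tri',tri(t,(229.6,185.6),s,(229.2,236.7)), tri(t,(241,182),s,(230.7,207)))
for a,n,c in((t,'t',(241,182)),(s,'s',(230,207))):
    im=a['image'];k=22
    cv2.imwrite(f'pics/sock_{n}.png',cv2.resize(im[c[1]-k:c[1]+k,c[0]-k:c[0]+k],None,fx=12,fy=12,interpolation=0)[:,:,::-1])
a=np.hstack([cv2.imread('pics/sock_t.png')[:, :],cv2.imread('pics/sock_s.png')])
cv2.imwrite('pics/sock.png',cv2.resize(a,(800,400)))
c=t['image'][180:230,285:335];d=s['image'][135:195,240:300]
cv2.imwrite('pics/st.png',np.hstack([cv2.resize(c,(400,400),interpolation=0),cv2.resize(d,(400,400),interpolation=0)])[:,:,::-1])
E
```

```text
(((309.7185974121094, 204.0175018310547), (5.661911487579346, 36.44356918334961), 4.573921203613281), array([309.64705882, 204.24019608]))
(((266.7461853027344, 153.53079223632812), (36.09410858154297, 8.310327529907227), 7.125016689300537), array([266.83      , 153.56333333]))
[[0.4288, -0.1521], [0.5344, -0.1632], [0.5329, -0.1796], [0.4273, -0.1683]] [ 0.48   -0.1656  0.119 ]
[[0.4292, -0.1534], [0.5358, -0.1647], [0.5342, -0.1812], [0.4276, -0.1698]] [ 0.4808 -0.167   0.108 ]
grip tri (array([ 0.48162431, -0.16681248,  0.10946904]), np.float64(0.0018419575058563381))
mouth tri (array([ 0.55662511,  0.07551843, -0.01078281]), np.float64(0.0046284711517086945)) (array([0.55745935, 0.03547828, 0.06113194]), np.float64(0.003451626115553054))
```

View pics/sock.png

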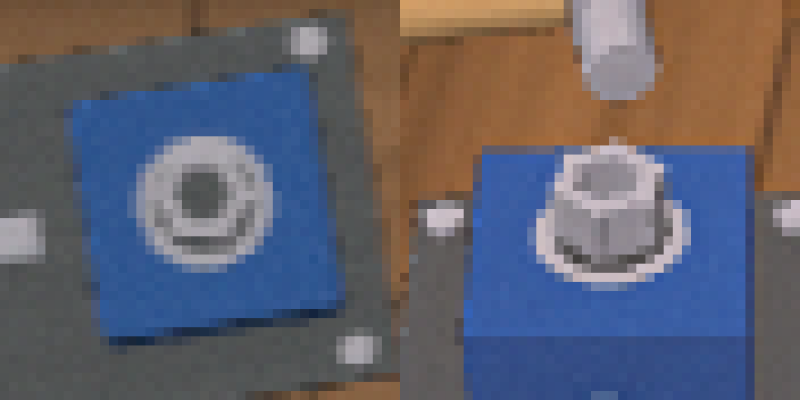

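View pics/st.png

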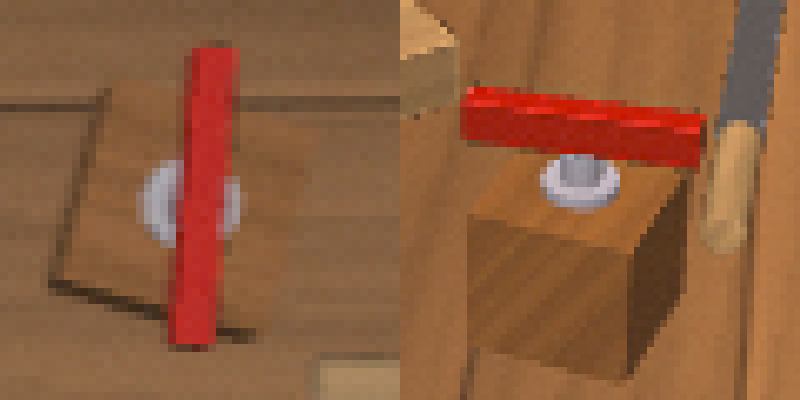

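```bash
python3 - <<'E'
from h import *
import pickle; P=pickle.load(open('P0.pkl','rb'))
t,s=P['top'],P['side']
X,e=tri(t,(240.8,180.7),s,(230.3,203.9));print('mouth',X,e)
# washer
f=lambda x,y,ox,oy:(x/9.09+ox-.5,y/9.09+oy-.5)
print('washer',tri(t,f(204,204,219,160),s,f(212,236,208,185)))
# housing top corners
for n,a,b in(('far L',f(305,70,219,160),f(352,150,208,185)),('nearL',f(342,303,219,160),f(82,150,208,185)),('a',f(108,340,219,160),f(65,335,208,185)),('b',f(68,103,219,160),f(353,335,208,185))):
    print(n,tri(t,a,s,b))
# flange: top px (190,203)/8+(285,180); side (579,182)
print('flange',tri(t,(191/8+285-.5,204/8+180-.5),s,((580-400)/6.667+240-.5,181/6.667+135-.5)))
from scipy.spatial.transform import Rotation as R
o=env.get_obs()['orientation'];M=R.from_euler('xyz',o).as_matrix();print(M.round(3))
E
```

```text
mouth [0.55904178 0.03553777 0.07200403] 0.001611778412189695
washer (array([0.55836195, 0.03603675, 0.04937889]), np.float64(0.001678581699115979))
far L (array([0.56090689, 0.00066045, 0.06396228]), np.float64(0.0784438192173375))
nearL (array([ 0.5644632 , -0.00368026,  0.04620138]), np.float64(0.08303753738700906))
a (array([0.55281531, 0.07656736, 0.04492404]), np.float64(0.08277220263843806))
b (array([0.5501089 , 0.08084778, 0.06353324]), np.float64(0.07997801981360897))
flange (array([ 0.48175453, -0.1667776 ,  0.08042414]), np.float64(0.0020074398097511027))
[[ 0.     0.962  0.272]
 [ 0.     0.272 -0.962]
 [-1.     0.    -0.   ]]
```

Request:
arm_command --rows '[{"delta_pos": [0, 0.21, -0.166], "hand": -0.1}, {"delta_pos": [0, 0.21, -0.166], "hand": -0.1}, {"delta_pos": [0, 0.21, -0.166], "hand": -0.1}, {"delta_pos": [0, 0.21, -0.166], "hand": -0.1}, {"delta_pos": [0, 0.21, -0.166], "hand": -0.1}, {"delta_pos": [0, 0.21, -0.166], "hand": -0.1}, {"delta_pos": [0, 0.21, -0.166], "hand": -0.1}, {"delta_pos": [0, 0.21, -0.166], "hand": -0.1}, {"delta_pos": [0, 0.21, -0.166], "hand": -0.1}, {"delta_pos": [0, 0.2, -0.166], "hand": -0.1}]'

```text
$.rows[0]: bad value
```

```bash
cat >> h.py <<'E'
from scipy.spatial.transform import Rotation as R
def go(x=None,y=None,z=None,yaw=None):
    o=env.get_obs();M=R.from_euler('xyz',o['orientation']).as_matrix()
    p=o['tool_pos'];h=np.degrees(np.arctan2(M[1,2],M[0,2]))
    t=np.array([x if x is not None else p[0],y if y is not None else p[1],z if z is not None else p[2]])
    print('t',round(o['time'],2),'pos',p.round(4),'head',h.round(2),'tilt',M[2,0].round(4),'j6',o['joints'][5].round(3),'gap',round(o['finger_gap'],3))
    print('F',o['contact_force'].round(2),'Tq',o['torque'].round(3))
    d=M.T@(t-p)
    print('delta units',(d/.2).round(4),'turn units',None if yaw is None else round(-((yaw-h+180)%360-180)/90,4))
E
python3 -c "
from h import *
go(.4816,-.1668,.16,-96.06)"
```

```text
t 1.0 pos [ 0.1702 -0.6014  0.2249] head -74.2 tilt -1.0 j6 -0.096 gap 1.002
F [ 0.49  0.93 -0.29] Tq [-0.03   0.003  0.006]
delta units [ 0.3246  2.0899 -1.6668] turn units 0.2429
```

Request:
arm_command --rows '[{"delta_pos": [0, 0.21, -0.166], "turn": 0, "hand": -0.1}, {"delta_pos": [0, 0.21, -0.166], "turn": 0, "hand": -0.1}, {"delta_pos": [0, 0.21, -0.166], "turn": 0, "hand": -0.1}, {"delta_pos": [0, 0.21, -0.166], "turn": 0, "hand": -0.1}, {"delta_pos": [0, 0.21, -0.166], "turn": 0, "hand": -0.1}, {"delta_pos": [0, 0.21, -0.166], "turn": 0, "hand": -0.1}, {"delta_pos": [0, 0.21, -0.166], "turn": 0, "hand": -0.1}, {"delta_pos": [0, 0.21, -0.166], "turn": 0, "hand": -0.1}, {"delta_pos": [0, 0.21, -0.166], "turn": 0, "hand": -0.1}, {"delta_pos": [0, 0.2, -0.166], "turn": 0, "hand": -0.1}]'

```text
time: 2.25
tool_pos: [0.483, -0.1666, 0.2251]
orientation: [0.802, 1.57, -0.493]
contact_force: [0.5, -0.4, 1.3]
finger_gap: 0.549
```

```bash
python3 -c "
from h import *
go(.4816,-.1668,.16,-96.06)"
```

```text
t 2.25 pos [ 0.483  -0.1666  0.2251] head -74.19 tilt -1.0 j6 0.846 gap 0.549
F [ 0.53 -0.43  1.32] Tq [ 0.026  0.007 -0.077]
delta units [ 0.3256 -0.0072 -0.001 ] turn units 0.243
```

Request:
arm_command --rows '[{"delta_pos": [0.08, -0.007, 0], "turn": 0.081, "hand": -0.1}, {"delta_pos": [0.08, 0, 0], "turn": 0.081, "hand": -0.1}, {"delta_pos": [0.08, 0, 0], "turn": 0.081, "hand": -0.1}, {"delta_pos": [0, 0, 0], "turn": 0, "hand": -0.1}]'

```text
time: 2.75
tool_pos: [0.4802, -0.1682, 0.1762]
orientation: [-1.927, 1.569, 2.68]
contact_force: [0.6, -0.4, 0.8]
finger_gap: 0.554
```

```bash
python3 -c "
from h import *
go(.4816,-.1668,.109,-96.06)
p=env.read_camera('side');q=env.read_camera('top')
im=np.hstack([cv2.resize(p['image'][90:210,200:330],(400,370)),cv2.resize(q['image'][150:270,240:370],(400,370))])
cv2.imwrite('pics/a1.png',im[:,:,::-1])"
```

```text
t 2.75 pos [ 0.4802 -0.1682  0.1762] head -96.03 tilt -1.0 j6 1.222 gap 0.554
F [ 0.58 -0.44  0.79] Tq [ 0.032 -0.005  0.007]
delta units [ 0.3362  0.007  -0.0075] turn units 0.0004
```

View pics/a1.png

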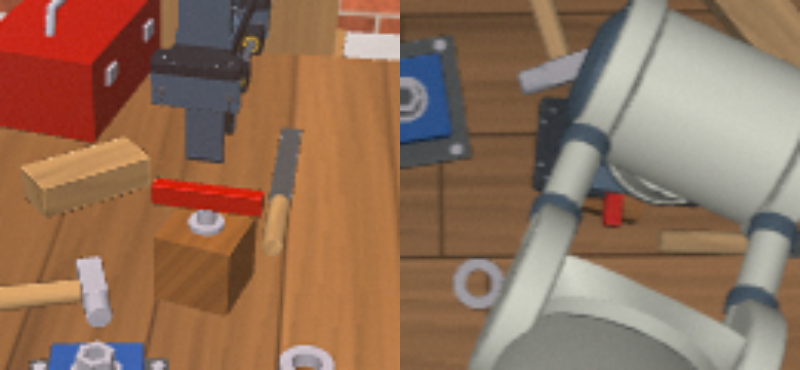

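The side view shows the fingers at about (205,150), centred above the red bar at (207,197). Next I descend.

Request:
arm_command --rows '[{"delta_pos": [0.11, 0.007, -0.007], "turn": 0, "hand": -0.1}, {"delta_pos": [0.11, 0, 0], "turn": 0, "hand": -0.1}, {"delta_pos": [0.07, 0, 0], "turn": 0, "hand": -0.1}, {"delta_pos": [0.04, 0, 0], "turn": 0, "hand": -0.1}, {"delta_pos": [0, 0, 0], "turn": 0, "hand": -0.1}]'

```text
time: 3.48
tool_pos: [0.4822, -0.1673, 0.1109]
orientation: [-1.961, 1.571, 2.645]
contact_force: [0.3, -0.4, 0.1]
finger_gap: 0.549
```

```bash
python3 -c "
from h import *
go(.4816,-.1668,.109,-96.06)
p=env.read_camera('side')
im=cv2.resize(p['image'][110:200,210:310],(700,630))[:600]
cv2.imwrite('pics/a2.png',im[:,:,::-1])"
```

```text
t 3.48 pos [ 0.4822 -0.1673  0.1109] head -96.04 tilt -1.0 j6 1.225 gap 0.549
F [ 0.27 -0.4   0.12] Tq [ 0.029 -0.018 -0.006]
delta units [ 0.0096 -0.0032 -0.002 ] turn units 0.0002
```

View pics/a2.png

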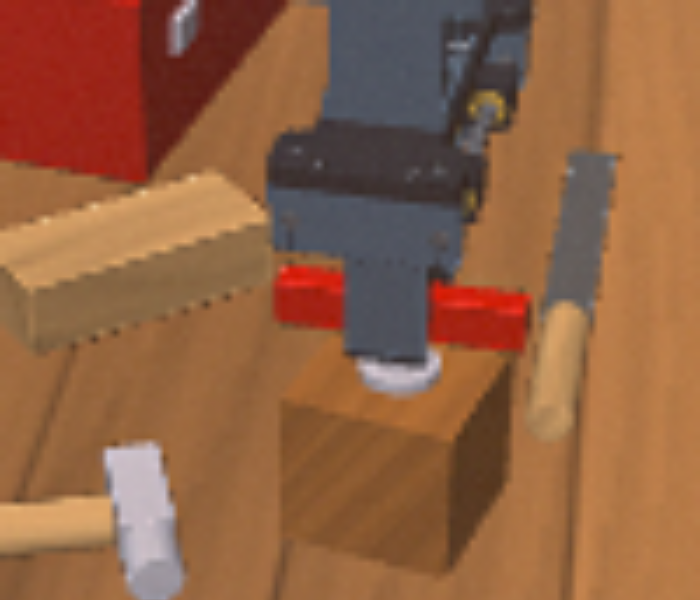

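```bash
python3 -c "
from h import *
p=env.read_camera('side')
o=env.get_obs();c=o['tool_pos'];M=R.from_euler('xyz',o['orientation']).as_matrix()
for k in (.025,.037):
  for yy in(-.016,0,.016):
    print(k,yy,(proj(p,c-M[:,2]*k+M[:,0]*.011+M[:,1]*yy)-[210,110])*7+3)
print((proj(p,[.4816,-.1668,.108])-[210,110])*7+3)"
```

```text
0.025 -0.016 [[425.73301522 360.69986399]]
0.025 0 [[388.81438457 355.86841667]]
0.025 0.016 [[352.09221786 351.06217816]]
0.037 -0.016 [[420.31722925 375.94173613]]
0.037 0 [[383.08399052 371.0261553 ]]
0.037 0.016 [[346.05062431 366.13648473]]
[[402.89032704 311.12082027]]
```

Request:
arm_command --rows '[{"delta_pos": [0.008, -0.003, 0], "turn": 0, "hand": 0.5}, {"delta_pos": [0, 0, 0], "turn": 0, "hand": 1}, {"delta_pos": [0, 0, 0], "turn": 0, "hand": 1}, {"delta_pos": [0, 0, 0], "turn": 0, "hand": 1}, {"delta_pos": [0, 0, 0], "turn": 0, "hand": 1}]' --grip_force 50

```text
time: 4.2
tool_pos: [0.4817, -0.1672, 0.1094]
orientation: [1.471, 1.571, -0.206]
contact_force: [0.2, 0.8, 0.9]
finger_gap: 0.169
```

```bash
python3 -c "
from h import *
go(.4816,-.1668,.109,-96.06)"
```

```text
t 4.2 pos [ 0.4817 -0.1672  0.1094] head -96.07 tilt -1.0 j6 1.225 gap 0.169
F [0.17 0.76 0.9 ] Tq [ 0.116 -0.025 -0.004]
delta units [ 0.002  -0.0005 -0.0018] turn units -0.0001
```

Request:
arm_command --rows '[{"delta_pos": [-0.05, 0, 0], "turn": 0, "hand": 1}, {"delta_pos": [-0.1, 0, 0], "turn": 0, "hand": 1}, {"delta_pos": [-0.2, 0, 0], "turn": 0, "hand": 1}, {"delta_pos": [-0.2, 0, 0], "turn": 0, "hand": 1}, {"delta_pos": [0, 0, 0], "turn": 0, "hand": 1}]'

```text
time: 4.82
tool_pos: [0.4829, -0.1678, 0.2224]
orientation: [1.223, 1.565, -0.453]
contact_force: [0.1, -0.7, -3.2]
finger_gap: 0.174
```

```bash
python3 -c "
from h import *
go(.5588,.0358)
p=env.read_camera('side')
im=cv2.resize(p['image'][80:230,190:330],(560,600))
cv2.imwrite('pics/a3.png',im[:,:,::-1])"
```

```text
t 4.83 pos [ 0.4829 -0.1678  0.2224] head -96.06 tilt -1.0 j6 1.225 gap 0.174
F [ 0.13 -0.73 -3.18] Tq [ 0.006  0.002 -0.035]
delta units [-6.0000e-04  2.6970e-01 -1.0524e+00] turn units None
```

View pics/a3.png

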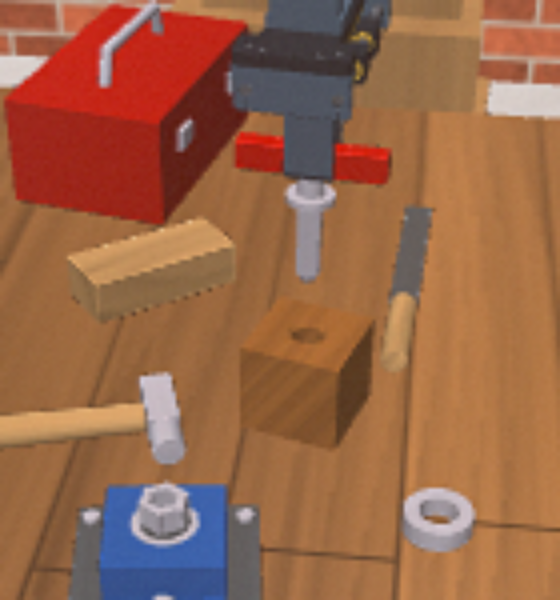

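```bash
python3 -c "
from h import *
p=env.read_camera('side');q=env.read_camera('top')
c=env.get_obs()['tool_pos']
kt=c+[0,0,-.1005]; f=lambda v:(v-[190,80]+.5)*4
print('tip pred',f(proj(p,kt)),'flange under',f(proj(p,c+[0,0,-.0345])))
print('hole',atz(p,(307/4+189.5,335/4+79.5),.075))
for n,im in(('s',p),('t',q)):
  for t in('key_tip','stand_hole','socket_mouth'):
    for d in env.find_in(im,t)[:1]:
      u=np.array(d['centre'])*[512,384]; print(n,t,u,d['confidence'],atz(im,u,{'key_tip':kt[2],'stand_hole':.075,'socket_mouth':.07}[t]))
c=p['image'][185:225,210:250]
cv2.imwrite('pics/a4.png',cv2.resize(c,(600,600),interpolation=0)[:,:,::-1])
"
```

```text
tip pred [[311.66989937 286.41221423]] flange under [[314.29524857 207.77050194]]
hole [ 0.48331387 -0.1661053   0.075     ]
s key_tip [267.4176 127.104 ] 0.75 [ 0.49502817 -0.31868077  0.11822968]
s stand_hole [264.9088 171.9168] 0.57 [ 0.48287431 -0.11928182  0.075     ]
s socket_mouth [229.3248 236.8896] 0.89 [0.54134403 0.15363058 0.07      ]
t key_tip [311.1936 216.8064] 0.46 [ 0.4434859  -0.16917872  0.11822968]
t socket_mouth [228.9152 184.5888] 0.87 [0.54706598 0.07186091 0.07      ]
```

View pics/a4.png

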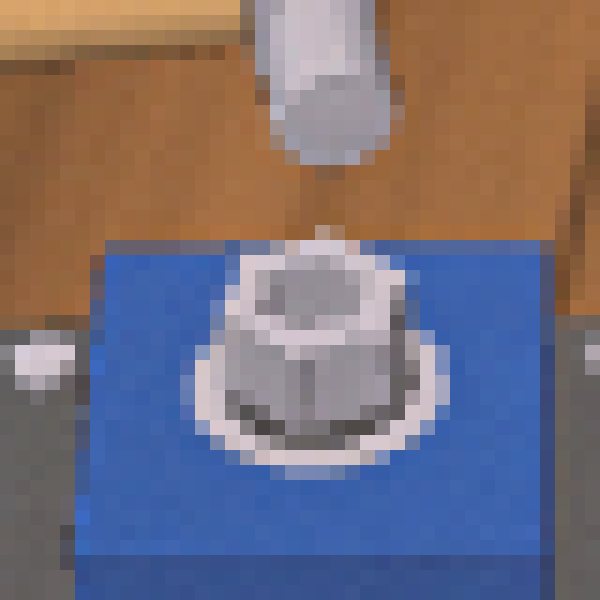

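```bash
python3 -c "
from h import *
import pickle; P=pickle.load(open('P0.pkl','rb'))
out=[]
for n,x0,y0 in(('side',210,185),('top',222,162)):
  p=P[n];k=40
  for a in(22,37,52):
    im=cv2.resize(p['image'][y0:y0+k,x0:x0+k],(800,800),interpolation=cv2.INTER_CUBIC)[:,:,::-1].copy()
    cx,cy=.5588,.0358
    for z,r,col in((.070,17/np.cos(np.pi/6),(0,255,255)),(.070,8.9/np.cos(np.pi/6),(0,255,0)),(.052,17/np.cos(np.pi/6),(0,0,255))):
      th=np.radians(a+60*np.arange(6));X=np.c_[cx+r/1000*np.cos(th),cy+r/1000*np.sin(th),z+0*th]
      u=((proj(p,X)-[x0,y0]+.5)*20).astype(np.int32)
      cv2.polylines(im,[u],True,col,2)
    out.append(cv2.resize(im[200 if n=='side' else 150:][:600,100:700],(266,266)))
cv2.imwrite('pics/a5.png',np.vstack([np.hstack(out[:3]),np.hstack(out[3:])]))
"
```

```text
(no output)
```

View pics/a5.png

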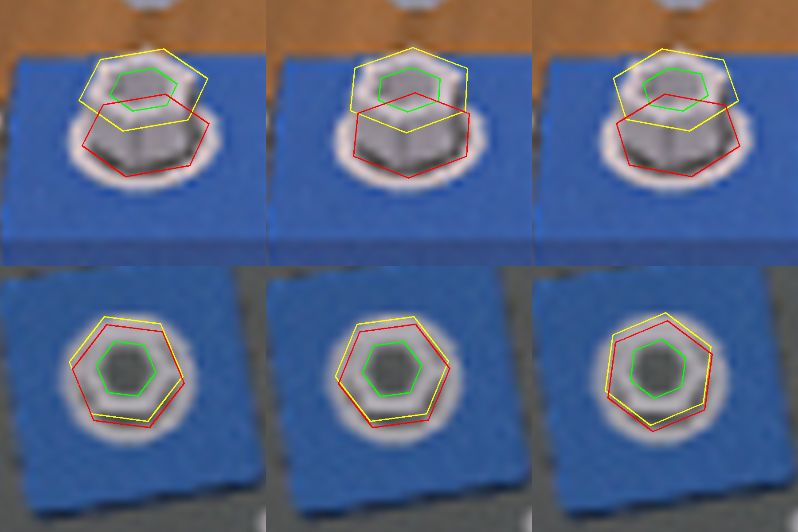

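```bash
python3 -c "
from h import *
import pickle; P=pickle.load(open('P0.pkl','rb'))
out=[]
for n,x0,y0 in(('side',210,185),('top',222,162)):
  p=P[n];k=40
  for a in(30,37,44):
    im=cv2.resize(p['image'][y0:y0+k,x0:x0+k],(800,800),interpolation=cv2.INTER_CUBIC)[:,:,::-1].copy()
    cx,cy=.5588,.0358
    for z,r,col in((.070,17,(0,255,255)),(.070,8.9/np.cos(np.pi/6),(0,255,0)),(.052,17,(0,0,255))):
      th=np.radians(a+60*np.arange(6));X=np.c_[cx+r/1000*np.cos(th),cy+r/1000*np.sin(th),z+0*th]
      u=((proj(p,X)-[x0,y0]+.5)*20).astype(np.int32)
      cv2.polylines(im,[u],True,col,1)
    o=200 if n=='top' else 200
    out.append(cv2.resize(im[180:580,200:600],(266,266)))
cv2.imwrite('pics/a6.png',np.vstack([np.hstack(out[:3]),np.hstack(out[3:])]))
"
```

```text
(no output)
```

View pics/a6.png

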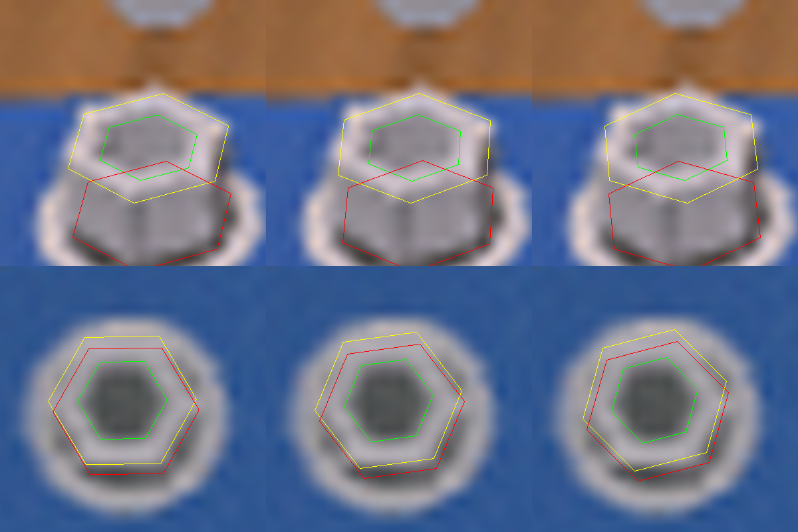

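Request:
arm_command --rows '[{"delta_pos": [0, 0.054, -0.21], "turn": 0, "hand": 1}, {"delta_pos": [0, 0.054, -0.21], "turn": 0, "hand": 1}, {"delta_pos": [0, 0.054, -0.21], "turn": 0, "hand": 1}, {"delta_pos": [0, 0.054, -0.21], "turn": 0, "hand": 1}, {"delta_pos": [0, 0.054, -0.212], "turn": 0, "hand": 1}, {"delta_pos": [0.05, 0, 0], "turn": -0.067, "hand": 1}, {"delta_pos": [0.05, 0, 0], "turn": -0.067, "hand": 1}, {"delta_pos": [0, 0, 0], "turn": 0, "hand": 1}]'

```text
time: 6.28
tool_pos: [0.557, 0.0365, 0.1984]
orientation: [-1.711, 1.569, 3.105]
contact_force: [-0.8, -0.1, -2.3]
finger_gap: 0.173
```

```bash
python3 -c "
from h import *
go(.5588,.0358)
p=env.read_camera('side')
c=env.get_obs()['tool_pos']
f=lambda v:(v-[205,130]+.5)*10
print('tip pred',f(proj(p,c+[0,0,-.1005])),f(proj(p,c+[0,0,-.1005])),'flange under',f(proj(p,c+[0,0,-.0345])),'mouth',f(proj(p,[.5588,.0358,.07])))
im=cv2.resize(p['image'][155:215,205:255],(500,600),interpolation=2)
cv2.imwrite('pics/a7.png',cv2.resize(p['image'][130:220,205:255],(500,900),interpolation=2)[300:,:,::-1])"
```

```text
t 6.28 pos [0.557  0.0365 0.1984] head -84.02 tilt -1.0 j6 1.425 gap 0.173
F [-0.8  -0.13 -2.28] Tq [ 0.04  -0.036 -0.031]
delta units [-0.      0.0087  0.0042] turn units None
tip pred [[263.30448183 669.1701277 ]] [[263.30448183 669.1701277 ]] flange under [[253.50155784 462.58722948]] mouth [[262.02521664 750.88440791]]
```

View pics/a7.png

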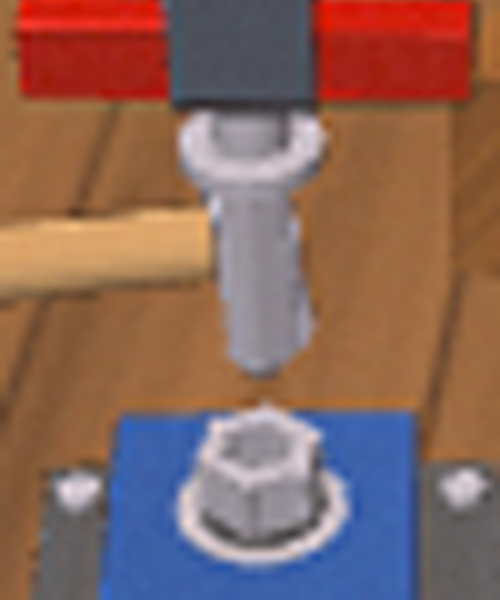

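Request:
arm_command --rows '[{"delta_pos": [0.05, 0.012, 0.005], "turn": 0, "hand": 1}, {"delta_pos": [0.05, 0, 0], "turn": 0, "hand": 1}, {"delta_pos": [0.01, 0, 0], "turn": 0, "hand": 1}, {"delta_pos": [0, 0, 0], "turn": 0, "hand": 1}]'

```text
time: 6.82
tool_pos: [0.5599, 0.0356, 0.1772]
orientation: [-1.693, 1.57, 3.124]
contact_force: [0.6, 0.6, -3.4]
finger_gap: 0.169
```

```bash
python3 -c "
from h import *
go(.5595,.0358)
p=env.read_camera('side')
c=env.get_obs()['tool_pos']
cv2.imwrite('pics/a8.png',cv2.resize(p['image'][160:220,205:255],(500,600),interpolation=2)[:,:,::-1])
q=env.read_camera('top')
cv2.imwrite('pics/a9.png',cv2.resize(q['image'][120:240,180:300],(600,600),interpolation=2)[:,:,::-1])"
```

```text
t 6.83 pos [0.5599 0.0356 0.1772] head -84.03 tilt -1.0 j6 1.424 gap 0.169
F [ 0.64  0.56 -3.36] Tq [ 0.001 -0.008 -0.008]
delta units [ 0.     -0.0021 -0.0015] turn units None
```

View pics/a8.png

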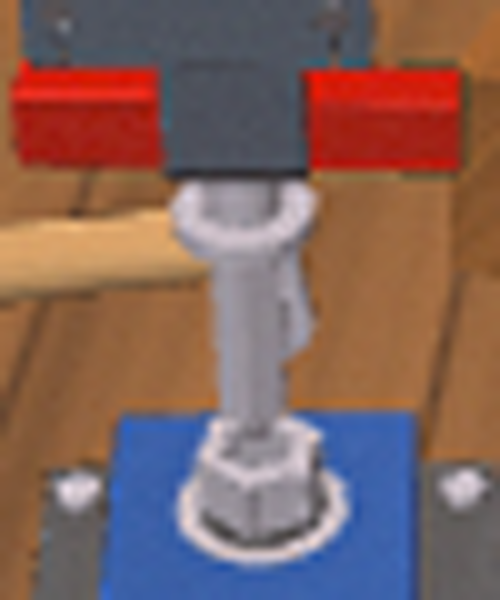

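View pics/a9.png

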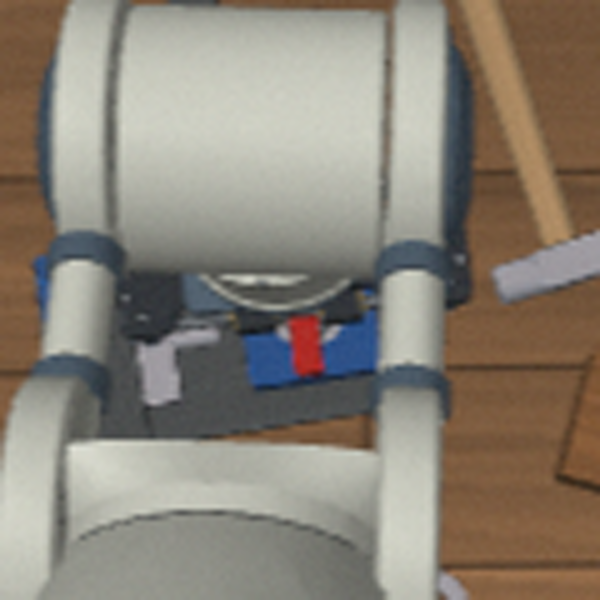

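Request:
arm_command --rows '[{"delta_pos": [0.02, -0.002, 0], "turn": 0, "hand": 1}, {"delta_pos": [0.015, 0, 0], "turn": 0, "hand": 1}, {"delta_pos": [0, 0, 0], "turn": 0, "hand": 1}]'

```text
time: 7.3
tool_pos: [0.5594, 0.0355, 0.17]
orientation: [-1.672, 1.57, -3.138]
contact_force: [0.1, -0.0, -2.3]
finger_gap: 0.174
```

Request:
arm_command --rows '[{"delta_pos": [0.015, 0, 0], "turn": 0, "hand": 1}, {"delta_pos": [0, 0, 0], "turn": 0, "hand": 1}]'

```text
time: 7.55
tool_pos: [0.5595, 0.0356, 0.1671]
orientation: [-1.778, 1.57, 3.039]
contact_force: [0.4, 0.5, -3.4]
finger_gap: 0.175
```

Request:
arm_command --rows '[{"delta_pos": [0.01, 0, 0], "turn": 0, "hand": 1}, {"delta_pos": [0, 0, 0], "turn": 0, "hand": 1}]'

```text
time: 7.8
tool_pos: [0.5596, 0.0356, 0.1652]
orientation: [-1.814, 1.571, 3.003]
contact_force: [-0.4, -0.6, -3.0]
finger_gap: 0.174
```

Request:
arm_command --rows '[{"delta_pos": [0.008, 0, 0], "turn": 0, "hand": 1}, {"delta_pos": [0, 0, 0], "turn": 0, "hand": 1}]'

```text
time: 8.05
tool_pos: [0.5598, 0.0355, 0.1639]
orientation: [1.386, 1.57, -0.08]
contact_force: [-0.9, -0.4, 2.2]
finger_gap: 0.172
```

Request:
arm_command --rows '[{"delta_pos": [0.008, 0, 0], "turn": 0, "hand": 1}, {"delta_pos": [0, 0, 0], "turn": 0, "hand": 1}]'

```text
time: 8.3
tool_pos: [0.5593, 0.0357, 0.1619]
orientation: [-1.982, 1.57, 2.835]
contact_force: [-0.6, 2.4, -1.8]
finger_gap: 0.174
```

Request:
arm_command --rows '[{"delta_pos": [0.008, 0, 0], "turn": 0, "hand": 1}, {"delta_pos": [0, 0, 0], "turn": 0, "hand": 1}]'

```text
time: 8.55
tool_pos: [0.5593, 0.0356, 0.1603]
orientation: [-1.867, 1.57, 2.95]
contact_force: [-2.7, 1.1, -1.0]
finger_gap: 0.169
```

Request:
arm_command --rows '[{"delta_pos": [0.008, 0, 0], "turn": 0, "hand": 1}, {"delta_pos": [0, 0, 0], "turn": 0, "hand": 1}]'

```text
time: 8.8
tool_pos: [0.5593, 0.0356, 0.1587]
orientation: [-1.858, 1.57, 2.959]
contact_force: [-3.4, 2.2, -0.1]
finger_gap: 0.174
```

```bash
python3 -c "
from h import *
go(.5593,.0356)"
```

```text
t 8.8 pos [0.5593 0.0356 0.1587] head -84.01 tilt -1.0 j6 1.423 gap 0.174
F [-3.44  2.16 -0.15] Tq [ 0.544  1.022 -0.016]
delta units [ 0.     -0.0002  0.0002] turn units None
```

Request:
arm_command --rows '[{"delta_pos": [0.008, 0, 0], "turn": 0, "hand": 1}, {"delta_pos": [0, 0, 0], "turn": 0, "hand": 1}]'

```text
time: 9.05
tool_pos: [0.5594, 0.0356, 0.1572]
orientation: [-1.949, 1.57, 2.867]
contact_force: [-4.0, 2.5, 1.6]
finger_gap: 0.173
```

```bash
python3 -c "
from h import *
go(.5593,.0356)"
```

```text
t 9.05 pos [0.5594 0.0356 0.1572] head -84.01 tilt -1.0 j6 1.423 gap 0.173
F [-3.98  2.45  1.64] Tq [ 0.5    1.166 -0.071]
delta units [ 0.     -0.0005  0.    ] turn units None
```

Request:
arm_command --rows '[{"delta_pos": [0.0, -0.004, -0.003], "turn": 0, "hand": 1}, {"delta_pos": [0.008, 0, 0], "turn": 0, "hand": 1}, {"delta_pos": [0, 0, 0], "turn": 0, "hand": 1}]'

```text
time: 9.43
tool_pos: [0.5591, 0.0359, 0.1559]
orientation: [1.114, 1.57, -0.352]
contact_force: [-2.1, -1.2, 2.9]
finger_gap: 0.172
```

```bash
python3 -c "
from h import *
go(.5593,.0356)"
```

```text
t 9.43 pos [0.5591 0.0359 0.1559] head -84.01 tilt -1.0 j6 1.424 gap 0.172
F [-2.12 -1.15  2.94] Tq [-0.151  0.625 -0.033]
delta units [0.     0.0009 0.0017] turn units None
```

Request:
arm_command --rows '[{"delta_pos": [0.008, 0, 0], "turn": 0, "hand": 1}, {"delta_pos": [0, 0, 0], "turn": 0, "hand": 1}]'

```text
time: 9.68
tool_pos: [0.5591, 0.0359, 0.1543]
orientation: [1.162, 1.57, -0.304]
contact_force: [-3.6, -1.0, 4.5]
finger_gap: 0.172
```

```bash
python3 -c "
from h import *
go(.5593,.0356)"
```

```text
t 9.68 pos [0.5591 0.0359 0.1543] head -84.01 tilt -1.0 j6 1.424 gap 0.172
F [-3.59 -0.97  4.5 ] Tq [-0.202  0.628 -0.086]
delta units [0.     0.001  0.0019] turn units None
```

```bash
python3 -c "
from h import *
p=env.read_camera('side')
c=env.get_obs()['tool_pos']
f=lambda v:(v-[205,160]+.5)*10
print('flange under',f(proj(p,c+[0,0,-.0345])))
cv2.imwrite('pics/b1.png',cv2.resize(p['image'][160:220,205:255],(500,600),interpolation=2)[:,:,::-1])"
```

```text
flange under [[253.76937594 303.07626568]]
```

View pics/b1.png

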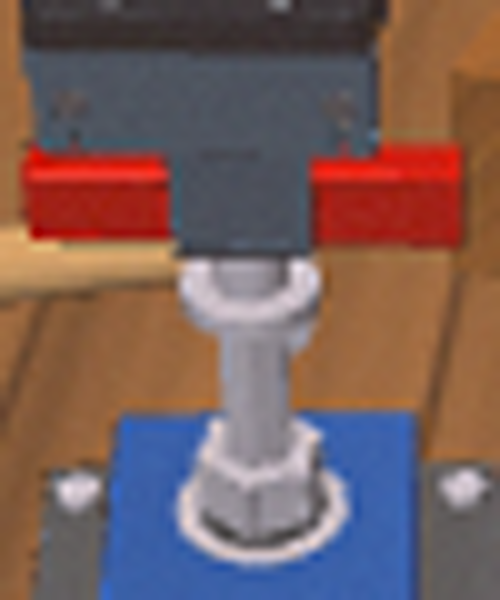

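Request:
arm_command --rows '[{"delta_pos": [0.006, -0.002, 0], "turn": 0, "hand": 1}, {"delta_pos": [0, 0, 0], "turn": 0, "hand": 1}]'

```text
time: 9.98
tool_pos: [0.559, 0.0359, 0.1532]
orientation: [1.338, 1.569, -0.128]
contact_force: [-2.0, 0.3, 5.2]
finger_gap: 0.175
```

```bash
python3 -c "
from h import *
go(.5593,.0356)"
```

```text
t 9.97 pos [0.559  0.0359 0.1532] head -84.01 tilt -1.0 j6 1.424 gap 0.175
F [-1.99  0.27  5.21] Tq [-0.154  0.402 -0.046]
delta units [0.     0.0016 0.0017] turn units None
```

Request:
arm_command --rows '[{"delta_pos": [0.006, 0, 0], "turn": 0, "hand": 1}, {"delta_pos": [0, 0, 0], "turn": 0, "hand": 1}]'

```text
time: 10.22
tool_pos: [0.559, 0.0359, 0.1523]
orientation: [1.329, 1.569, -0.137]
contact_force: [-2.0, -0.4, 9.8]
finger_gap: 0.174
```

```bash
python3 -c "
from h import *
go(.5593,.0356)"
```

```text
t 10.22 pos [0.559  0.0359 0.1523] head -84.01 tilt -1.0 j6 1.424 gap 0.174
F [-1.95 -0.39  9.82] Tq [-0.216  0.69  -0.061]
delta units [0.     0.0013 0.0017] turn units None
```

Request:
arm_command --rows '[{"delta_pos": [0.005, 0, 0], "turn": 0, "hand": 1}, {"delta_pos": [0, 0, 0], "turn": 0, "hand": 1}]'

```text
time: 10.48
tool_pos: [0.5592, 0.0359, 0.1521]
orientation: [1.387, 1.568, -0.079]
contact_force: [-5.9, -0.1, 23.8]
finger_gap: 0.172
```

```bash
python3 -c "
from h import *
go(.5593,.0356)"
```

```text
t 10.47 pos [0.5592 0.0359 0.1521] head -84.01 tilt -1.0 j6 1.424 gap 0.172
F [-5.93 -0.09 23.82] Tq [-0.111  1.526 -0.031]
delta units [0.     0.0003 0.0018] turn units None
```

Request:
arm_command --rows '[{"delta_pos": [-0.004, -0.003, 0], "turn": 0, "hand": 1}, {"delta_pos": [0, 0, 0], "turn": 0, "hand": 1}]'

```text
time: 10.72
tool_pos: [0.5588, 0.0359, 0.1522]
orientation: [1.441, 1.568, -0.025]
contact_force: [-1.4, 0.0, 10.9]
finger_gap: 0.17
```

```bash
python3 -c "
from h import *
go(.5593,.0356)
p=env.read_camera('side')
c=env.get_obs()['tool_pos']
im=cv2.resize(p['image'][160:220,205:255],(500,600),interpolation=2)[:,:,::-1].copy()
ims=[im.copy()]
for dz in(0,.004):
  i=im.copy()
  zr=c[2]-.1005+.018-dz
  def poly(z,r,a0,n,col):
    th=np.radians(a0+360/n*np.arange(n));X=np.c_[.5588+r*np.cos(th),.0358+r*np.sin(th),z+0*th]
    cv2.polylines(i,[((proj(p,X)-[205,160]+.5)*10).astype(np.int32)],True,col,1)
  poly(zr,.017,36,6,(0,255,255)); poly(c[2]-.0345,.018,0,40,(0,255,0)); poly(zr,.0089/.866,36,6,(0,255,0))
  ims.append(i)
cv2.imwrite('pics/b2.png',cv2.resize(np.hstack(ims[1:]),(800,480)))"
```

```text
t 10.72 pos [0.5588 0.0359 0.1522] head -84.01 tilt -1.0 j6 1.424 gap 0.17
F [-1.37  0.02 10.94] Tq [-0.007  0.21  -0.091]
delta units [0.     0.0021 0.0018] turn units None
```

View pics/b2.png

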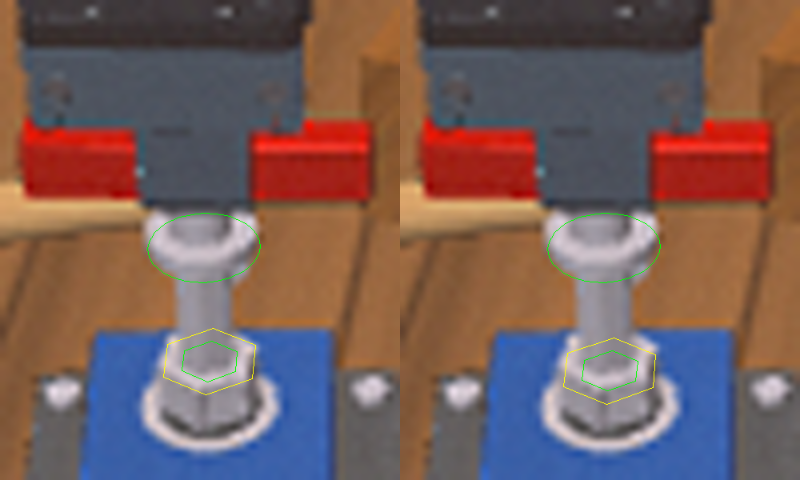

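```bash
cat > m.py <<'E'
from h import *
T=[];F=[]
for i in range(4):
    env.read_camera('top');o=env.get_obs();T.append(o['torque']);F.append(o['contact_force'])
go()
print('avg F',np.mean(F,0).round(2),'Tq',np.mean(T,0).round(3),'Tz',np.array(T)[:,2].round(3))
E
python3 m.py
```

```text
t 10.97 pos [0.5588 0.0359 0.1522] head -84.01 tilt -1.0 j6 1.424 gap 0.171
F [-0.67  0.58 10.43] Tq [-0.01   0.239 -0.023]
delta units [0. 0. 0.] turn units None
avg F [-0.49 -0.02 10.31] Tq [ 0.001  0.223 -0.085] Tz [-0.131 -0.098 -0.088 -0.023]
```

Request:
arm_command --rows '[{"delta_pos": [0, 0, 0], "turn": 0.04, "hand": 1}, {"delta_pos": [0, 0, 0], "turn": 0.04, "hand": 1}, {"delta_pos": [0, 0, 0], "turn": 0, "hand": 1}]'

```text
time: 11.35
tool_pos: [0.5589, 0.0359, 0.1522]
orientation: [1.555, 1.568, -0.038]
contact_force: [-0.1, 0.5, 10.6]
finger_gap: 0.171
```

```bash
python3 m.py
```

```text
t 11.55 pos [0.5589 0.0359 0.1522] head -91.21 tilt -1.0 j6 1.549 gap 0.171
F [-0.82 -0.3  10.4 ] Tq [ 0.053  0.137 -0.006]
delta units [0. 0. 0.] turn units None
avg F [-0.08 -0.19 10.36] Tq [0.037 0.136 0.037] Tz [ 0.067  0.061  0.027 -0.006]
```

Request:
arm_command --rows '[{"delta_pos": [0, 0, 0], "turn": 0.04, "hand": 1}, {"delta_pos": [0, 0, 0], "turn": 0.04, "hand": 1}, {"delta_pos": [0, 0, 0], "turn": 0, "hand": 1}]'

```text
time: 11.92
tool_pos: [0.5588, 0.0359, 0.1522]
orientation: [1.678, 1.568, -0.04]
contact_force: [-1.4, -0.4, 11.1]
finger_gap: 0.171
```

```bash
python3 m.py|tail -1
```

```text
avg F [-0.49 -0.15 10.44] Tq [0.085 0.237 0.044] Tz [0.053 0.033 0.013 0.079]
```

Request:
arm_command --rows '[{"delta_pos": [0, 0, 0], "turn": 0.04, "hand": 1}, {"delta_pos": [0, 0, 0], "turn": 0, "hand": 1}]'

```text
time: 12.38
tool_pos: [0.5588, 0.0359, 0.1522]
orientation: [1.749, 1.568, -0.032]
contact_force: [-0.8, 0.5, 11.1]
finger_gap: 0.17
```

```bash
python3 m.py|tail -1
```

```text
avg F [-1.17  0.2  11.07] Tq [ 0.096  0.256 -0.021] Tz [-0.01  -0.059 -0.022  0.008]
```

Request:
arm_command --rows '[{"delta_pos": [0, 0, 0], "turn": 0.04, "hand": 1}, {"delta_pos": [0, 0, 0], "turn": 0, "hand": 1}]'

```text
time: 12.82
tool_pos: [0.5588, 0.0359, 0.1522]
orientation: [1.815, 1.568, -0.029]
contact_force: [-0.4, -0.3, 10.9]
finger_gap: 0.172
```

```bash
python3 m.py
```

```text
t 13.03 pos [0.5588 0.0359 0.1522] head -105.61 tilt -1.0 j6 1.801 gap 0.172
F [-0.95 -0.68 10.94] Tq [ 0.08   0.251 -0.038]
delta units [0. 0. 0.] turn units None
avg F [-0.77 -0.1  10.9 ] Tq [ 0.085  0.273 -0.005] Tz [ 0.036  0.021 -0.038 -0.038]
```

Request:
arm_command --rows '[{"delta_pos": [0, 0, 0], "turn": 0.04, "hand": 1}, {"delta_pos": [0, 0, 0], "turn": 0, "hand": 1}]'

```text
time: 13.28
tool_pos: [0.5588, 0.036, 0.1522]
orientation: [1.895, 1.568, -0.012]
contact_force: [-2.0, 1.2, 10.7]
finger_gap: 0.169
```

```bash
python3 m.py|tail -1
```

```text
avg F [-0.46  0.24 10.58] Tq [ 0.122  0.264 -0.013] Tz [ 0.002 -0.027  0.001 -0.029]
```

Request:
arm_command --rows '[{"delta_pos": [0, 0, 0], "turn": 0.04, "hand": 1}, {"delta_pos": [0, 0, 0], "turn": 0, "hand": 1}]'

```text
time: 13.72
tool_pos: [0.5587, 0.036, 0.1522]
orientation: [1.954, 1.569, -0.016]
contact_force: [-1.1, 0.5, 11.3]
finger_gap: 0.17
```

```bash
python3 m.py|tail -1
python3 -c "
from h import *
import pickle; P=pickle.load(open('P0.pkl','rb'))
p=env.read_camera('side')
a=[cv2.resize(i[185:275,190:265],(400,480),interpolation=2) for i in(P['side']['image'],p['image'])]
cv2.imwrite('pics/b3.png',np.hstack(a)[:,:,::-1])"
```

```text
avg F [-0.77  0.11 11.07] Tq [0.139 0.291 0.016] Tz [ 0.023  0.057 -0.018  0.001]
```

View pics/b3.png

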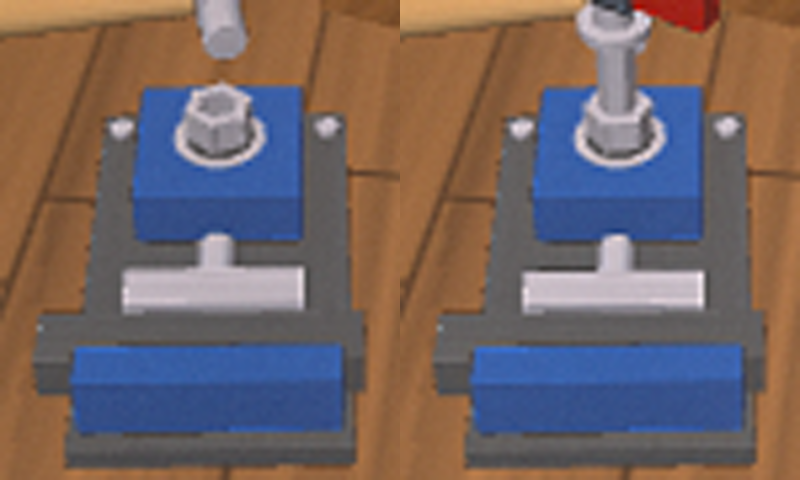

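Request:
arm_command --rows '[{"delta_pos": [0, 0, 0], "turn": 0.04, "hand": 1}, {"delta_pos": [0, 0, 0], "turn": 0, "hand": 1}]'

```text
time: 14.22
tool_pos: [0.5588, 0.036, 0.1522]
orientation: [2.02, 1.569, -0.012]
contact_force: [-1.5, -0.2, 10.7]
finger_gap: 0.17
```

```bash
python3 m.py|tail -1
```

```text
avg F [-0.68  0.3  11.23] Tq [ 0.161  0.268 -0.018] Tz [ 0.035 -0.03  -0.037 -0.04 ]
```

Request:
arm_command --rows '[{"delta_pos": [0, 0, 0], "turn": 0.04, "hand": 1}, {"delta_pos": [0, 0, 0], "turn": 0, "hand": 1}]'

```text
time: 14.68
tool_pos: [0.5587, 0.036, 0.1522]
orientation: [2.101, 1.569, 0.006]
contact_force: [-0.8, 0.2, 10.6]
finger_gap: 0.176
```

```bash
python3 m.py|tail -1
```

```text
avg F [-0.64  0.58 10.9 ] Tq [ 0.167  0.29  -0.016] Tz [ 0.007 -0.077  0.033 -0.026]
```

Request:
arm_command --rows '[{"delta_pos": [0, 0, 0], "turn": 0.04, "hand": 1}, {"delta_pos": [0, 0, 0], "turn": 0, "hand": 1}]'

```text
time: 15.12
tool_pos: [0.5588, 0.036, 0.1522]
orientation: [2.156, 1.568, -0.003]
contact_force: [-1.2, 1.2, 10.7]
finger_gap: 0.172
```

```bash
python3 m.py
```

```text
t 15.32 pos [0.5588 0.036  0.1522] head -123.61 tilt -1.0 j6 2.115 gap 0.174
F [-0.89  0.69 11.64] Tq [0.237 0.268 0.017]
delta units [0. 0. 0.] turn units None
avg F [-1.17  0.24 11.16] Tq [0.226 0.263 0.023] Tz [0.025 0.01  0.04  0.017]
```

Request:
arm_command --rows '[{"delta_pos": [0, 0, 0], "turn": 0.03, "hand": 1}, {"delta_pos": [0, 0, 0], "turn": 0, "hand": 1}]'

```text
time: 15.58
tool_pos: [0.5587, 0.036, 0.1522]
orientation: [2.208, 1.569, 0.003]
contact_force: [-1.1, 0.4, 11.3]
finger_gap: 0.167
```

```bash
python3 m.py|tail -1
```

```text
avg F [-1.27  0.68 11.02] Tq [0.254 0.331 0.054] Tz [0.052 0.029 0.083 0.051]
```

Request:
arm_command --rows '[{"delta_pos": [0, 0, 0], "turn": 0.03, "hand": 1}, {"delta_pos": [0, 0, 0], "turn": 0, "hand": 1}]'

```text
time: 16.02
tool_pos: [0.5588, 0.036, 0.1522]
orientation: [2.265, 1.568, 0.013]
contact_force: [-1.0, 0.1, 11.4]
finger_gap: 0.171
```

```bash
python3 m.py|tail -1
```

```text
avg F [-0.86  0.95 10.79] Tq [0.236 0.322 0.063] Tz [0.032 0.053 0.106 0.061]
```

Request:
arm_command --rows '[{"delta_pos": [0, 0, 0], "turn": 0.03, "hand": 1}, {"delta_pos": [0, 0, 0], "turn": 0, "hand": 1}]'

```text
time: 16.48
tool_pos: [0.5587, 0.036, 0.1522]
orientation: [2.317, 1.569, 0.018]
contact_force: [-0.8, 0.0, 10.6]
finger_gap: 0.169
```

```bash
python3 m.py|tail -1
python3 -c "
from h import *
import pickle; P=pickle.load(open('P0.pkl','rb'))
p=env.read_camera('side')
a=[cv2.resize(i[185:275,190:265],(400,480),interpolation=2) for i in(P['side']['image'],p['image'])]
cv2.imwrite('pics/b4.png',np.hstack(a)[:,:,::-1])"
```

```text
avg F [-1.    0.91 11.11] Tq [0.271 0.267 0.132] Tz [0.148 0.13  0.134 0.114]
```

View pics/b4.png

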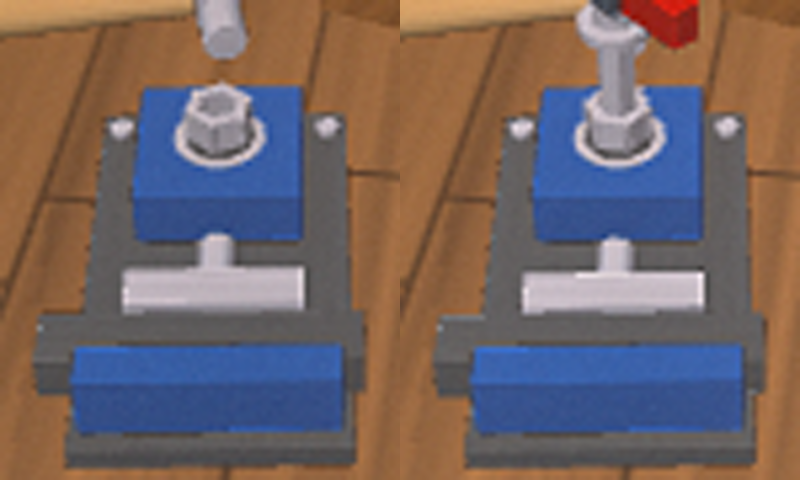

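Request:
arm_command --rows '[{"delta_pos": [0, 0, 0], "turn": 0.015, "hand": 1}, {"delta_pos": [0, 0, 0], "turn": 0, "hand": 1}]'

```text
time: 16.98
tool_pos: [0.5588, 0.036, 0.1522]
orientation: [2.326, 1.569, 0.004]
contact_force: [-1.4, 0.4, 10.4]
finger_gap: 0.172
```

```bash
python3 m.py;python3 m.py|tail -1
```

```text
t 17.18 pos [0.5588 0.036  0.1522] head -133.04 tilt -1.0 j6 2.28 gap 0.171
F [-1.52  0.57 10.98] Tq [0.281 0.281 0.243]
delta units [0. 0. 0.] turn units None
avg F [-1.26  0.92 11.02] Tq [0.266 0.303 0.209] Tz [0.224 0.207 0.162 0.243]
avg F [-0.83  0.59 10.93] Tq [0.266 0.293 0.208] Tz [0.186 0.195 0.241 0.211]
```

Request:
arm_command --rows '[{"delta_pos": [0, 0, 0], "turn": -0.02, "hand": 1}, {"delta_pos": [0, 0, 0], "turn": 0, "hand": 1}]'

```text
time: 17.62
tool_pos: [0.5587, 0.036, 0.1522]
orientation: [2.316, 1.569, 0.026]
contact_force: [-0.9, -0.1, 10.4]
finger_gap: 0.174
```

```bash
python3 m.py|tail -1
```

```text
avg F [-1.39  0.98 10.91] Tq [0.256 0.299 0.054] Tz [0.036 0.081 0.094 0.006]
```

Request:
arm_command --rows '[{"delta_pos": [-0.005, 0, 0], "turn": -0.03, "hand": 1}, {"delta_pos": [0, 0, 0], "turn": 0, "hand": 1}]'

```text
time: 18.08
tool_pos: [0.5585, 0.036, 0.1525]
orientation: [2.273, 1.569, 0.029]
contact_force: [3.3, 1.5, -1.6]
finger_gap: 0.172
```

```bash
python3 m.py
```

```text
t 18.27 pos [0.5584 0.0359 0.1525] head -128.6 tilt -1.0 j6 2.202 gap 0.174
F [ 3.61 -0.01 -3.41] Tq [ 0.22  -1.132 -0.017]
delta units [0. 0. 0.] turn units None
avg F [ 3.59  0.7  -2.75] Tq [ 0.216 -0.965  0.006] Tz [-0.007  0.028  0.021 -0.017]
```

Request:
arm_command --rows '[{"delta_pos": [-0.02, 0, 0], "turn": 0, "hand": 1}, {"delta_pos": [-0.02, 0, 0], "turn": 0, "hand": 1}, {"delta_pos": [0, 0, 0], "turn": 0, "hand": 1}]'

```text
time: 18.65
tool_pos: [0.5582, 0.0359, 0.1608]
orientation: [2.235, 1.57, -0.009]
contact_force: [4.1, 0.4, 0.4]
finger_gap: 0.169
```

```bash
python3 m.py
```

```text
t 18.85 pos [0.5582 0.0359 0.1607] head -128.56 tilt -1.0 j6 2.201 gap 0.173
F [5.23 0.68 1.74] Tq [ 0.2   -1.27   0.009]
delta units [0. 0. 0.] turn units None
avg F [4.51 0.39 0.56] Tq [ 0.211 -1.202  0.031] Tz [0.059 0.014 0.041 0.009]
```

Request:
arm_command --rows '[{"delta_pos": [-0.04, 0, 0], "turn": 0, "hand": 1}, {"delta_pos": [-0.06, 0, 0], "turn": 0, "hand": 1}, {"delta_pos": [-0.1, 0, 0], "turn": 0, "hand": 1}, {"delta_pos": [-0.12, 0, 0], "turn": -0.09, "hand": 1}, {"delta_pos": [0, 0, 0], "turn": -0.09, "hand": 1}, {"delta_pos": [0, 0, 0], "turn": -0.09, "hand": 1}, {"delta_pos": [0, 0, 0], "turn": -0.09, "hand": 1}, {"delta_pos": [0, 0, 0], "turn": 0, "hand": 1}]'

```text
time: 19.85
tool_pos: [0.5572, 0.0359, 0.2247]
orientation: [-1.452, 1.57, -3.131]
contact_force: [-0.4, 0.5, -3.3]
finger_gap: 0.168
```

```bash
python3 -c "
from h import *
go(.482,-.167)
p=env.read_camera('side')
cv2.imwrite('pics/c1.png',cv2.resize(p['image'][120:270,170:320],(600,600),interpolation=2)[:,:,::-1])"
```

```text
t 19.85 pos [0.5572 0.0359 0.2247] head -96.2 tilt -1.0 j6 1.637 gap 0.168
F [-0.41  0.52 -3.25] Tq [ 0.027  0.017 -0.018]
delta units [ 4.0000e-04 -2.6430e-01  1.0494e+00] turn units None
```

View pics/c1.png

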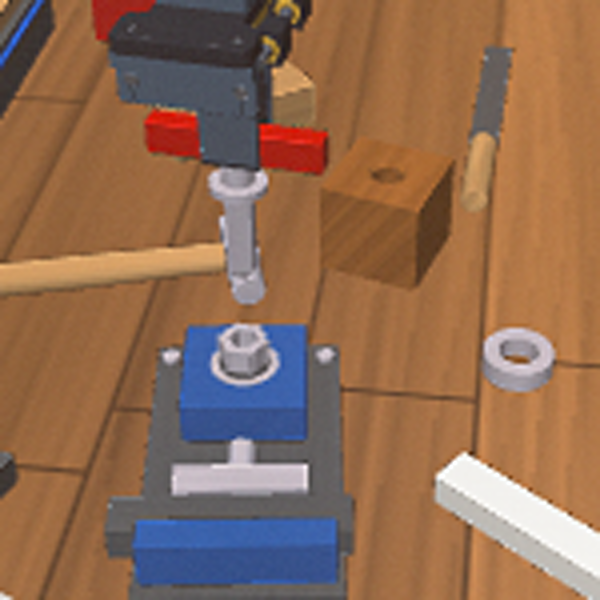

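Request:
arm_command --rows '[{"delta_pos": [0, -0.053, 0.21], "turn": 0, "hand": 1}, {"delta_pos": [0, -0.053, 0.21], "turn": 0, "hand": 1}, {"delta_pos": [0, -0.053, 0.21], "turn": 0, "hand": 1}, {"delta_pos": [0, -0.053, 0.21], "turn": 0, "hand": 1}, {"delta_pos": [0, -0.052, 0.209], "turn": 0, "hand": 1}, {"delta_pos": [0, 0, 0], "turn": 0, "hand": 1}, {"delta_pos": [0.1, 0, 0], "turn": 0, "hand": 1}, {"delta_pos": [0, 0, 0], "turn": 0, "hand": 1}]'

```text
time: 20.9
tool_pos: [0.482, -0.1661, 0.2037]
orientation: [-1.98, 1.568, 2.623]
contact_force: [0.5, 0.2, -2.2]
finger_gap: 0.173
```

```bash
python3 -c "
from h import *
go(.482,-.167)
p=env.read_camera('side')
c=env.get_obs()['tool_pos'];f=lambda v:(v-[235,110]+.5)*10
print('tip pred',f(proj(p,c+[0,0,-.1005])),'hole pred',f(proj(p,[.482,-.167,.075])))
cv2.imwrite('pics/c2.png',cv2.resize(p['image'][130:190,235:295],(600,600),interpolation=2)[:,:,::-1])"
```

```text
t 20.9 pos [ 0.482  -0.1661  0.2037] head -96.27 tilt -1.0 j6 1.231 gap 0.173
F [ 0.46  0.19 -2.21] Tq [ 0.095  0.007 -0.032]
delta units [-0.      0.0003  0.0045] turn units None
tip pred [[322.62297921 457.24984438]] hole pred [[322.02313491 536.2080282 ]]
```

View pics/c2.png

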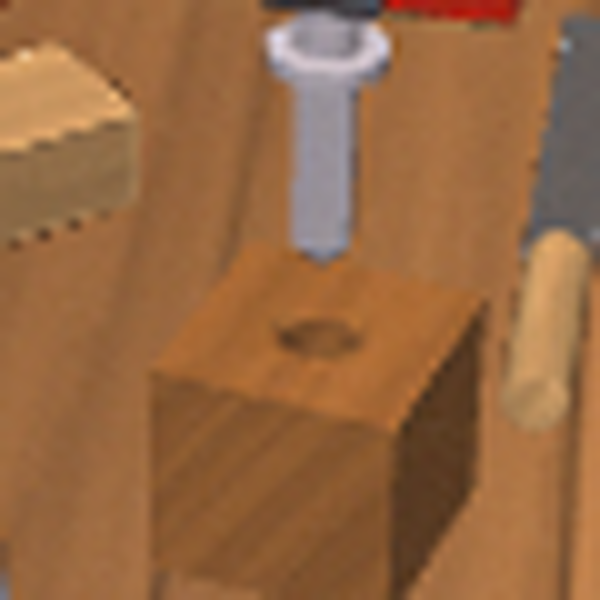

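Request:
arm_command --rows '[{"delta_pos": [0.05, 0.002, 0.004], "turn": 0, "hand": 1}, {"delta_pos": [0.05, 0, 0], "turn": 0, "hand": 1}, {"delta_pos": [0.04, 0, 0], "turn": 0, "hand": 1}, {"delta_pos": [0.03, 0, 0], "turn": 0, "hand": 1}, {"delta_pos": [0, 0, 0], "turn": 0, "hand": 1}]'

```text
time: 21.58
tool_pos: [0.4829, -0.1677, 0.1701]
orientation: [-1.903, 1.57, 2.702]
contact_force: [0.1, 0.4, -1.9]
finger_gap: 0.174
```

```bash
python3 m.py
```

```text
t 21.77 pos [ 0.4833 -0.1679  0.1708] head -96.16 tilt -1.0 j6 1.227 gap 0.171
F [-0.9  -0.57 -2.18] Tq [ 0.017 -0.012 -0.021]
delta units [0. 0. 0.] turn units None
avg F [-0.17 -0.09 -2.96] Tq [ 0.02   0.021 -0.021] Tz [-0.001 -0.042 -0.022 -0.021]
```

Request:
arm_command --rows '[{"delta_pos": [0.04, -0.006, -0.003], "turn": 0, "hand": 1}, {"delta_pos": [0.06, 0, 0], "turn": 0, "hand": 1}, {"delta_pos": [0.06, 0, 0], "turn": 0, "hand": 1}, {"delta_pos": [0.06, 0, 0], "turn": 0, "hand": 1}, {"delta_pos": [0, 0, 0], "turn": 0, "hand": 1}]'

```text
time: 22.4
tool_pos: [0.4814, -0.1668, 0.1254]
orientation: [-1.93, 1.569, 2.675]
contact_force: [0.1, 0.1, -2.3]
finger_gap: 0.176
```

```bash
python3 m.py
```

```text
t 22.6 pos [ 0.4822 -0.1672  0.1268] head -96.16 tilt -1.0 j6 1.227 gap 0.169
F [ 0.01 -0.11 -3.24] Tq [-0.007  0.038 -0.   ]
delta units [0. 0. 0.] turn units None
avg F [-0.52 -0.32 -2.66] Tq [ 0.019  0.022 -0.024] Tz [-0.007 -0.049 -0.039 -0.   ]
```

Request:
arm_command --rows '[{"delta_pos": [0.04, 0, 0], "turn": 0, "hand": 1}, {"delta_pos": [0.03, 0, 0], "turn": 0, "hand": 1}, {"delta_pos": [0.01, 0, 0], "turn": 0, "hand": 1}, {"delta_pos": [0, 0, 0], "turn": 0, "hand": 1}]'

```text
time: 23.1
tool_pos: [0.4818, -0.167, 0.1103]
orientation: [-1.947, 1.57, 2.658]
contact_force: [0.1, -0.4, -2.1]
finger_gap: 0.172
```

```bash
python3 m.py
```

```text
t 23.3 pos [ 0.482  -0.1671  0.1107] head -96.16 tilt -1.0 j6 1.227 gap 0.17
F [-0.18 -0.54 -2.47] Tq [-0.026 -0.004  0.015]
delta units [0. 0. 0.] turn units None
avg F [ 0.34  0.25 -2.87] Tq [0.001 0.029 0.019] Tz [ 0.078 -0.028  0.01   0.015]
```

Request:
arm_command --rows '[{"delta_pos": [0.006, 0, 0], "turn": 0, "hand": 1}, {"delta_pos": [0.003, 0, 0], "turn": 0, "hand": 1}, {"delta_pos": [0, 0, 0], "turn": 0, "hand": 1}]'

```text
time: 23.68
tool_pos: [0.4821, -0.1671, 0.1093]
orientation: [1.255, 1.57, -0.423]
contact_force: [-1.9, 1.7, 10.9]
finger_gap: 0.176
```

```bash
python3 m.py
```

```text
t 23.88 pos [ 0.4821 -0.1671  0.1093] head -96.16 tilt -1.0 j6 1.228 gap 0.173
F [-2.28  1.13 11.58] Tq [ 0.356  0.565 -0.071]
delta units [0. 0. 0.] turn units None
avg F [-2.57  1.37 11.1 ] Tq [ 0.285  0.59  -0.023] Tz [-0.061  0.038  0.003 -0.071]
```

Request:
arm_command --rows '[{"delta_pos": [-0.003, 0, 0], "turn": 0, "hand": 0.4}, {"delta_pos": [0, 0, 0], "turn": 0, "hand": 0.1}, {"delta_pos": [0, 0, 0], "turn": 0, "hand": -0.1}, {"delta_pos": [0, 0, 0], "turn": 0, "hand": -0.1}, {"delta_pos": [-0.05, 0, 0], "turn": 0, "hand": -0.1}, {"delta_pos": [-0.15, 0, 0], "turn": 0, "hand": -0.1}, {"delta_pos": [-0.2, 0, 0], "turn": 0, "hand": -0.1}, {"delta_pos": [-0.2, 0, 0], "turn": 0, "hand": -0.1}, {"delta_pos": [0, 0, 0], "turn": 0, "hand": -0.1}]'

```text
time: 25.0
tool_pos: [0.4834, -0.1677, 0.2327]
orientation: [1.232, 1.565, -0.446]
contact_force: [0.5, 0.5, -0.4]
finger_gap: 0.549
```

```bash
python3 -c "
from h import *
import pickle; P=pickle.load(open('P0.pkl','rb'))
go()
p=env.read_camera('side')
cv2.imwrite('pics/d1.png',np.hstack([cv2.resize(i[130:280,180:310],(400,461),interpolation=2) for i in (P['side']['image'],p['image'])])[:,:,::-1])
print(cv2.absdiff(P['side']['image'],p['image'])[140:330,130:420].max())"
```

```text
t 25.0 pos [ 0.4834 -0.1677  0.2327] head -96.15 tilt -1.0 j6 1.227 gap 0.549
F [ 0.46  0.51 -0.35] Tq [ 0.016  0.111 -0.025]
delta units [0. 0. 0.] turn units None
165
```

View pics/d1.png

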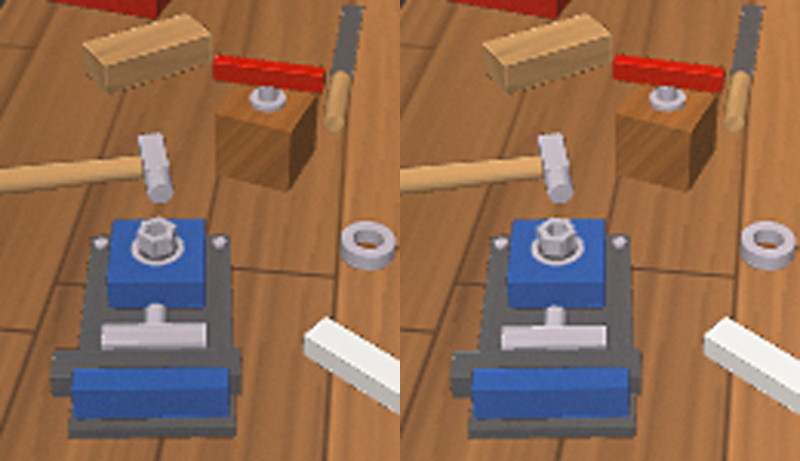

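```bash
python3 -c "
from h import *
import pickle; P=pickle.load(open('P0.pkl','rb'))
p=env.read_camera('side')
r=lambda i:cv2.cvtColor(cv2.resize(i[185:275,190:265],(400,480),interpolation=2),cv2.COLOR_RGB2GRAY).astype(np.float32)
b4=cv2.cvtColor(cv2.imread('pics/b4.png')[:,400:],cv2.COLOR_BGR2GRAY).astype(np.float32)
b3=cv2.cvtColor(cv2.imread('pics/b3.png')[:,400:],cv2.COLOR_BGR2GRAY).astype(np.float32)
for n,i in(('start',r(P['side']['image'])),('b3',b3),('b4',b4),('now',r(p['image']))):
  c=i[235:330,140:290];m=c.mean(1);g=np.abs(np.diff(m))
  row=lambda a,b:(np.arange(a,b)*g[a:b]).sum()/g[a:b].sum()
  print(n,'jaw back edge',row(24,42).round(2),'front',row(66,88).round(2))
"
```

```text
start jaw back edge 31.57 front 73.1
b3 jaw back edge 35.43 front 72.28
b4 jaw back edge 35.37 front 74.44
now jaw back edge 35.37 front 74.38
```

```bash
python3 -c "
from rig import env
print(env.close_job())"
```

```text
the job is handed in; nothing more can be done
None
```

The bar is clamped and the key is back in the stand, released and sunk to its flange. I handed the job in at about 25 s on the clock; no verdict is reported.

- **Finding home:** The key went down the socket at light force. The peak was about 24 N measured at the wrist (about 27 N with the key's weight) as it met the floor, roughly 18 mm below the rim. A model overlaid on the picture agreed.
- **Tightening:** I then turned clockwise. The screw ran freely for about 0.7 rad, after which the twist rose steadily to a measured 0.208 N m. That is slightly above the 0.12–0.2 "firm" range but below the 0.25 limit; the readings scatter by about ±0.03.
- **Holding:** After I eased the key off, the twist dropped to about zero. A later side picture shows the jaw exactly where it was just before the last small turn (0.13 N m).
- **Returning the key:** It met the stand at the same height as at first. In the side picture it looks the same as at the start, and the hammer, offcut, file and collar are in the same places.

**Not checked:** the gap between bar and fence is hidden behind the fence in the side view. That the bar is flush is inferred from the twist and the jaw position, not seen. I did not look again at the wrench, oil can and spare bar after the job.

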